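# Register a printer's build plate and lock it in its corner

## Task

Slide the loose gold-topped build plate across the black bed carrier until it sits squarely against all three steel stop pins (its far edge on the two far pins, its left edge on the single left pin). Then take the orange corner lock from its blue rack and plug its square foot fully home in the carrier's yellow-rimmed socket, so that its two arms run along the plate's two free edges at the near right corner and the plate stays against the pins. Leave the spool, glue bottle, scraper and white bracket where they are.

Things in the scene. Friction and masses are not known exactly. Their poses are not given: they have to be found in the camera images.
- carrier: Fixed black bed carrier, 200 x 200 x 24 mm slab with aluminium side trim and blue corners, turned up to 0.4 rad. Origin at the centre of its underside; x points to its far side, y to its left, z up. Three steel stop pins, 12 mm diameter, stand 14 mm above its top, axes at (x, y) = (76, -40), (76, 25) and (10, 76) mm in its frame.
- plate: Loose build plate, 120 x 120 x 10 mm, about 0.4 kg, aluminium with a gold top sheet, lying flat on the carrier 10 to 28 mm short of the pins in both directions and turned slightly. Too wide to grasp. Origin at the centre of its underside; x and y are square to its edges and roughly along the carrier's x and y.
- nest (a point): Point on the carrier's top, at (10, 10, 24) mm in its frame, axes as the carrier: where the plate's origin is when the plate touches all three pins.
- socket (a point): Centre of the mouth of the square socket in the carrier's top, ringed by a painted yellow line, at (-62, -62, 24) mm in the carrier's frame, sides along the carrier's x and y; 17.5 mm square, 18 mm deep, 2 mm chamfer. The plate covers it in part until the plate is against the pins.
- nest_corner (a point): Point on the carrier's top at (-50, -50, 24) mm in its frame: where the plate's near right corner is when the plate touches all pins, and where the lock's inner corner belongs.
- lock: Loose orange corner lock, 40 g. Origin on its foot's axis, level with the L's underside; z up. Foot 16 mm square, 14 mm down (last 3 mm stepped to 13 mm). L 10 mm high: arms cover x -8 to 9, y -8 to 37 and x -8 to 37, y -8 to 9 mm. Square grip post 17 x 17 mm, centred at (0.5, 0.5), up to 46 mm above the origin. Plugged in, its x and y lie along the carrier's x and y.
- lock_corner (a point): Inner corner point of the lock, at (12, 12, 0) mm in the lock's frame: it belongs at nest_corner. Plugged in, there are 3 mm between the arms and the plate's edges.
- rack: Fixed blue block 90 x 90 x 22 mm in which the lock is parked: foot loosely in a 22 mm square hole centred at (-12, -12) mm, L lying on the top. Origin at the centre of its underside. It stands right of the carrier, in any of three places shared with the spool and the glue bottle.
- spool: Bystander: small red filament spool lying flat, diameter 90 mm, 50 mm high, origin under its centre.
- glue: Bystander: white glue bottle with blue cap, standing, diameter 32 mm, 85 mm high, origin under its centre.
- scraper: Bystander: scraper 200 mm long lying left of the carrier, origin near its middle.
- bracket: Bystander: small white printed bracket 50 x 40 x 40 mm, left of the carrier, origin under its centre.
Things that resemble listed ones, but are neither listed nor needed, are in the scene too. Of the things shaped like the plate, the aluminium one is meant.

How it is judged:
By the outcome, as a careful person would: the job done as asked, in the order asked, and still so for the second after the job is handed in, with the robot touching nothing.
It also fails if it takes over 64 s, if anything falls off the work surface, if the arm or the gripper's body presses on something with over 40 N, if the wrist force passes 120 N, or if a joint passes its speed limit or range.

## Robot

A 7-joint arm with a two-finger parallel gripper is mounted at the origin on the work surface. World frame = base frame: x ahead of the robot, y to its left, z up, the work surface at z = 0. Lengths are in m, angles in degrees, forces in N, time in s.
With the tool pointing down it reaches from about 0.425 to 0.875 m from the base axis. Payload 4.7 kg.
Tool frame: the origin (TCP) lies at the very end of the fingers, on their centre line; the grasp point (between the pads) lies 19 mm behind it; z points along the fingers, y is the direction in which the jaws open and shut (so a half turn about z gives the same grasp; the last joint's range is limited). The gripper opens to 87 mm and grips with 3 to 60 N. Pads are 19 mm wide; open, the fingers measure 117 mm over their backs; the gripper's body (75 mm by 190 mm) begins 51 mm behind the grasp point.
Start: joints at [-74.135, 18.392, -4.016, 83.108, 1.295, 78.541, -3.26], TCP at [0.169, 0.628, 0.223] pointing down, gripper open.
Joint ranges: [-163.93, 163.93], [-17.29, 119.83], [-79.2, 71.16], [3.27, 140.29], [-89.18, 269.18], [5.43, 117.66], [-154.24, 154.24]. Speed limits (degrees/s): [147.25, 147.25, 180, 180, 180, 180, 180].

## Interface

Orientations are given as [roll, pitch, yaw] about the fixed x, y, z axes, in that order (R = Rz(yaw) Ry(pitch) Rx(roll)).
In Python, from cell import * gives the robot as it stands.
- The arm moves only by the tool drive_tool, never from a script. Its argument "moves" is text: rows parted by semicolons, each of 5 numbers parted by spaces: the shift along the tool's x, y, z in m, then the turn about the tool's z in degrees, then the gripper's target within -1 to 1 (fully open at 1, half-way at 0, shut at -1). In form: x y z yaw fingers; .... A call has exactly 8 rows; each row is the pose to reach, as a shift and turn from the pose commanded when the call began, along the tool's axes at that moment; what a row does not reach only later rows make up. A row lasts 1/10 s, in which the tool goes at most 50 mm and 8.59 degrees, less where a joint would pass 70% of its speed; a pose out of reach is approached as far as the arm can. A call with a gripper value outside its range is refused whole. The fingers move at their own pace and stop on an object; "grip_force" is the grip in N (left out, the last holds). Time passes only in rows, so rows that repeat a pose let the fingers close, or fill a call up. It gives the time, the measured TCP pose, the force and the opening at its end, in the units of the state.
- get_obs(): the state, without advancing time (a new reading comes with each control period).
- read_camera(name): name is "scene" or "top"; returns (picture, depth): 480x640x3 uint8, red, green, blue; 480x640 float32, m along the optical axis (not along the pixel's ray), 0 where there is no reading.
- calibration(name): a dict with "intrinsics" (3x3 intrinsics, pixels), "cam_to_world" (4x4, takes a point from camera to world coordinates). Camera axes: x right, y up, looking along -z (the intrinsics and any distortion apply to the point x, -y, -z); pixel columns grow to the right and rows downward; lengths in m; the calibration is good to about 2 mm. A picture is of the moment at which its call begins. calibration takes no time and is no camera call.
- sign_off(): hands the job in, once; it reports no verdict.
Trained networks look in the newest picture that a camera, given by its name, has taken for a name from the list of things; names that differ only in an ending like _2 or _b are one class to them, and where a whole thing is asked for, a point or a joint stands for the part that bears it (a point fixed in the world has none). Each returns a list of dicts, best first, with "conf" (0 to 1); they miss things now and then, are a little off and sometimes report something else, mostly with a low value. They report only what shows in the picture. A call takes as long as a camera call. They do not tell look-alikes from the thing itself.
- search_frame(camera, name): "uv" ([column, row] in pixels, amid what is visible of it).
- pinpoint(camera, name): "uv" ([column, row] in pixels: a listed point, or the origin of a listed thing).
The state is a dict: "time_s": time; "qpos": joint angles; "joint_velocities": joint speeds; "effort": joint torques, N m; "tool_pos": TCP position; "tool_rot": TCP orientation; "force": force on the tool from outside, world axes, zero at the start; "wrist_torque": the same for the moment, N m; "grip_width": finger opening in m.
Only numpy, scipy, OpenCV 4.12 (cv2) and the standard library are available. Lean on these libraries where they do the work, as an engineer would, in place of code of your own. Each camera call takes 0.05 s, during which the arm holds its last target. There are 200 camera calls.

## Working session

There is one attempt and no reset: what is moved stays moved. The work goes in short steps, Python scripts to look and compute and a tool call to move; the robot and the scene stay as the last step left them, time stands still between calls to the robot, and variables do not carry over. Pictures are saved under pics/ and viewed, about 8 in all and at most 12, crops included, and the job is handed in when it is done.

Besides the shell and the picture viewer there is one more tool, called after "Request:" by a JSON object that holds its "name" and its "arguments", one argument or row to a line. drive_tool: Moves the arm, as the interface text tells. Its arguments: {"type":"object","properties":{"moves":{"type":"string"},"grip_force":{"type":"number"}},"required":["moves"]}

```bash
mkdir -p pics; ls; cat > h.py <<'E'
from cell import *
import numpy as np, cv2
from scipy.spatial.transform import Rotation as R
def snap(cam,fn=None):
    p,d=read_camera(cam)
    if fn: cv2.imwrite('pics/'+fn,p[:,:,::-1])
    return p,d
def world(cam,uv,d=None,z=None):
    c=calibration(cam);K=np.array(c['intrinsics']);T=np.array(c['cam_to_world'])
    uv=np.atleast_2d(uv).astype(float)
    r=np.c_[(uv[:,0]-K[0,2])/K[0,0],-(uv[:,1]-K[1,2])/K[1,1],-np.ones(len(uv))]
    rw=r@T[:3,:3].T;o=T[:3,3]
    s=(z-o[2])/rw[:,2] if z is not None else d[uv[:,1].round().astype(int),uv[:,0].round().astype(int)]
    return o+rw*np.reshape(s,(-1,1))
def pix(cam,X):
    c=calibration(cam);K=np.array(c['intrinsics']);T=np.array(c['cam_to_world'])
    q=(np.atleast_2d(X)-T[:3,3])@T[:3,:3]
    return np.c_[K[0,2]+K[0,0]*q[:,0]/-q[:,2],K[1,2]-K[1,1]*q[:,1]/-q[:,2]]
E
python3 - <<'E'
from h import *
print({k:np.round(v,3) for k,v in get_obs().items()})
for c in('top','scene'):
    k=calibration(c);print(k.keys(),np.round(k['intrinsics'],1).tolist(),np.round(k['cam_to_world'],3).tolist())
    p,d=snap(c,c+'0.png')
    for n in('carrier','plate','nest','socket','nest_corner','lock','lock_corner','rack','spool','glue'):
        for r in pinpoint(c,n)[:3]:
            print(c,n,np.round(r['uv'],1),round(r['conf'],2),np.round(world(c,np.clip(r['uv'],0,[639,479]),d)[0],3))
E
```

```text
pics
{'time_s': np.float64(0.0), 'qpos': array([-74.134,  18.439,  -4.016,  83.173,   1.296,  78.541,  -3.259]), 'joint_velocities': array([-0.122, -0.03 , -0.089,  0.045, -0.04 ,  0.069,  0.024]), 'effort': array([ 1.0000e-03, -4.9131e+01, -4.0300e-01, -3.1252e+01, -6.4000e-02,
        4.4000e-02,  0.0000e+00]), 'tool_pos': array([0.169, 0.627, 0.221]), 'tool_rot': array([-1.79894e+02,  6.00000e-03,  1.64945e+02]), 'force': array([ 0.229,  0.408, -0.4  ]), 'wrist_torque': array([-0.02 ,  0.009,  0.043]), 'grip_width': np.float64(0.087)}
dict_keys(['intrinsics', 'cam_to_world']) [[435.6, 0.0, 318.9], [0.0, 435.6, 238.4], [0.0, 0.0, 1.0]] [[-0.007, 0.996, -0.094, 0.426], [-1.0, -0.008, -0.004, -0.009], [-0.005, 0.094, 0.996, 1.089], [0.0, 0.0, 0.0, 1.0]]
top plate [276.9 225.4] 0.66 [0.559 0.098 0.032]
top plate [409.3 130.5] 0.64 [ 0.803 -0.237  0.007]
top plate [216. 361.] 0.55 [0.231 0.248 0.009]
top nest [279.1 227.8] 0.48 [0.553 0.092 0.033]
top socket [299.7 239.8] 0.76 [0.523 0.042 0.032]
top nest_corner [295.4 240.5] 0.65 [0.521 0.053 0.033]
top lock [474.5 228.7] 0.62 [ 0.546
[... 554 characters left out ...]
arrier [144.5 244.7] 0.63 [ 0.576 -0.351  0.023]
scene plate [362.3 264.7] 0.96 [0.571 0.097 0.037]
scene plate [436.3 189.3] 0.69 [0.249 0.243 0.007]
scene plate [509.2 235.8] 0.69 [0.417 0.391 0.024]
scene socket [333.2 248.8] 0.98 [0.531 0.034 0.032]
scene nest_corner [343.7 258. ] 0.93 [0.554 0.059 0.033]
scene lock [131.1 234.4] 0.84 [ 0.56  -0.386  0.032]
scene lock [207.4 279.3] 0.32 [ 0.645 -0.192  0.02 ]
scene lock_corner [138.3 237. ] 0.82 [ 0.545 -0.383  0.012]
scene lock_corner [509.6 235. ] 0.63 [0.416 0.392 0.026]
scene lock_corner [225.4 218.5] 0.24 [ 0.475 -0.21   0.032]
scene rack [143.5 245.4] 0.61 [ 0.577 -0.353  0.022]
scene spool [224.7 218.8] 0.61 [ 0.475 -0.212  0.031]
```

View pics/top0.png

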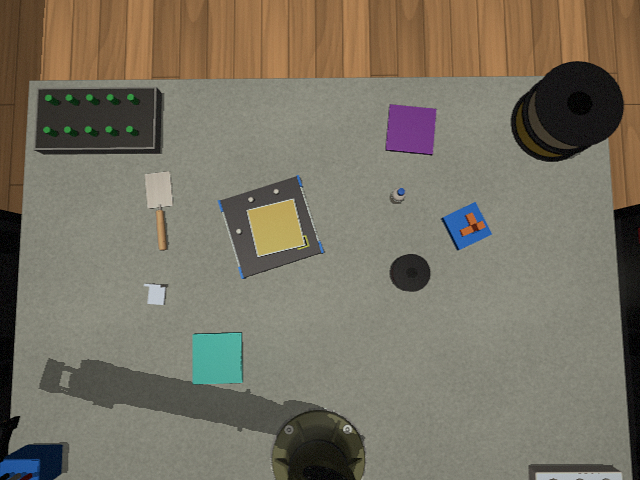

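View pics/scene0.png

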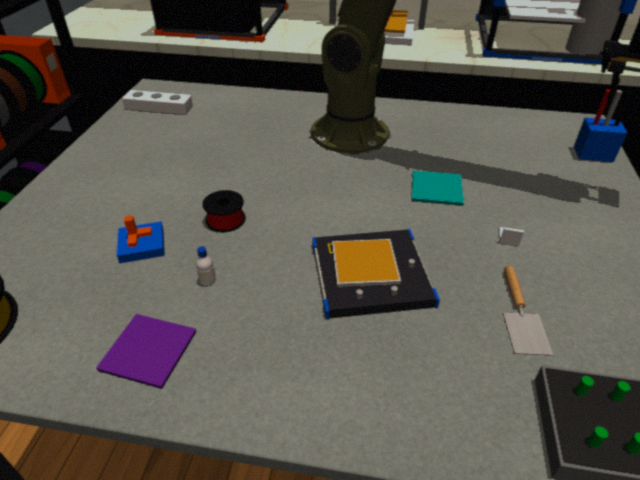

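```bash
cat > fit.py <<'E'
from h import *
from scipy.optimize import least_squares
def cloud(cam,p,d):
    v,u=np.mgrid[0:480,0:640];uv=np.c_[u.ravel(),v.ravel()]
    W=world(cam,uv,d).reshape(480,640,3);W[d<=0]=np.nan
    return W
def box(m):  # min-area rect on xy points
    return cv2.minAreaRect(m.astype(np.float32)*1000)
if __name__=='__main__':
  for c in('top','scene'):
    p,d=snap(c);W=cloud(c,p,d);hsv=cv2.cvtColor(p,cv2.COLOR_RGB2HSV).astype(int);H,S,V=hsv[...,0],hsv[...,1],hsv[...,2]
    x,y,z=W[...,0],W[...,1],W[...,2]
    near=(abs(x-.57)<.2)&(abs(y-.1)<.18)
    m=near&(z>.014)&(z<.06); print(c,'carrier',box(W[m][:,:2]),m.sum(),np.median(z[m]))
    g=near&(H>15)&(H<32)&(S>110)&(V>110);g=cv2.morphologyEx(g.astype(np.uint8),cv2.MORPH_OPEN,np.ones((5,5)))>0
    cs=max(cv2.findContours(g.astype(np.uint8),0,2)[0],key=cv2.contourArea)[:,0]
    print(c,'gold',box(world(c,cs,z=.034)[:,:2]),g.sum(),np.median(z[g]))
    s=(abs(x-.55)<.1)&(abs(y+.37)<.1)
    b=s&(H>95)&(H<125)&(S>120)&(z>.012);print(c,'rack',box(W[s&(z>.012)&(z<.035)][:,:2]))
    o=s&(H<15)&(S>150)&(V>80);print(c,'orange',o.sum(),np.round(np.percentile(z[o],[5,50,95]),3))
    t=o&(z>.055);print(c,'posttop',t.sum(),box(W[t][:,:2]) if t.sum() else '')
    t=o&(z<.045);print(c,'L',t.sum(),box(W[t][:,:2]))
    for nm,cx,cy in(('car',.57,.1),('rack',.55,-.37)):
        q=pix(c,[[cx,cy,.03]])[0].astype(int);hw=65 if nm=='car' else 40
        k=p[q[1]-hw*3//4:q[1]+hw*3//4,q[0]-hw:q[0]+hw,::-1]
        cv2.imwrite(f'pics/_{c}_{nm}.png',cv2.resize(k,(400,300),interpolation=2));print(c,nm,'crop origin',q-[hw,hw*3//4],'scale',200/hw)
  im=[cv2.imread(f'pics/_{c}_{n}.png') for c in('top','scene') for n in('car','rack')]
  cv2.imwrite('pics/crops.png',np.vstack([np.hstack(im[:2]),np.hstack(im[2:])]))
E
python3 fit.py
```

```text
top carrier ((558.67529296875, 116.68685913085938), (203.74087524414062, 210.37396240234375), 17.573068618774414) 6763 0.02506683911448393
top gold ((554.8032836914062, 101.41688537597656), (112.1795654296875, 110.50514221191406), 13.531794548034668) 2040 0.033914180008062345
top rack ((556.3866577148438, -369.2863464355469), (90.09873962402344, 92.60137176513672), 25.071901321411133)
top orange 227 [0.029 0.033 0.069]
top posttop 53 ((551.9931030273438, -384.5450744628906), (16.465700149536133, 16.745563507080078), 26.35088348388672)
top L 163 ((556.5079956054688, -370.54595947265625), (29.587862014770508, 58.25157165527344), 65.20944213867188)
top car crop origin [211 172] scale 3.076923076923077
top rack crop origin [428 197] scale 5.0
scene carrier ((559.1857299804688, 114.36685180664062), (207.9733428955078, 211.68093872070312), 17.58329200744629) 8062 0.025522076395808613
scene gold ((552.2633666992188, 99.89421081542969), (115.12960815429688, 114.52063751220703), 13.522700309753418) 2359 0.03498164194033748
scene rack ((555.8853149414062, -372.6351013183594), (98.09517669677734, 91.07319641113281), 24.688791275024414)
scene orange 367 [0.027 0.034 0.069]
scene posttop 91 ((551.9869995117188, -387.4338073730469), (20.75904083251953, 16.27851104736328), 24.510465621948242)
scene L 241 ((558.5630493164062, -373.2637634277344), (32.458255767822266, 59.574668884277344), 65.35948944091797)
scene car crop origin [298 219] scale 3.076923076923077
scene rack crop origin [100 202] scale 5.0
```

View pics/crops.png

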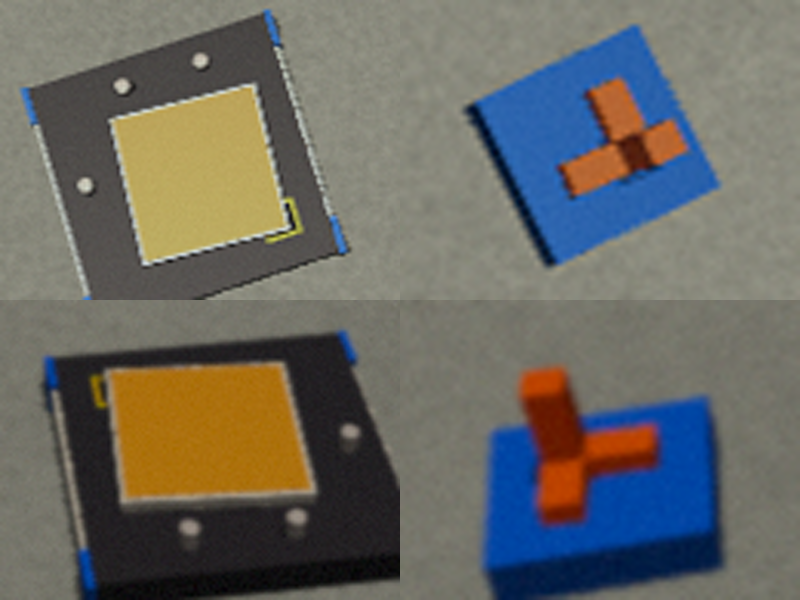

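```bash
cat > car.py <<'E'
from h import *
from scipy.optimize import least_squares
pins=np.array([[76,-40,38],[76,25,38],[10,76,38]])/1e3
ob={'top':(np.array([[201,60],[123,86],[85,185]])/3.077+[211,172],np.array([[268,11],[23,90],[346,250]])/3.077+[211,172],np.array([[100,100],[100,-100],[0,0]])),
'scene':(np.array([[190,224],[297,215],[350,131]])/3.077+[298,219],None,None)}
cor={'top':([[.1,-.1,.024],[.1,.1,.024],[-.1,-.1,.024]])}
def tf(p,X): return R.from_euler('z',p[2]).apply(X)+[p[0],p[1],0]
def fit(cams):
    def res(p):
        r=[]
        for c in cams:
            r.append((pix(c,tf(p,pins))-ob[c][0]).ravel())
            if c in cor: r.append((pix(c,tf(p,np.array(cor[c])))-ob[c][1]).ravel())
        return np.concatenate(r)
    s=least_squares(res,[.557,.115,.3]);return s.x,s.fun
if __name__=='__main__':
  for cams in(['top'],['scene'],['top','scene']):
    p,f=fit(cams);print(cams,np.round([p[0]*1e3,p[1]*1e3,np.degrees(p[2])],2),np.round(f,1))
  print({n:np.round(tf(p,np.array(v)/1e3),4) for n,v in dict(nest=[10,10,24],socket=[-62,-62,24]).items()})
  print('pushX axis yaw',np.degrees(p[2]))
E
python3 car.py
```

```text
['top'] [556.45 113.4   17.91] [ 0.   0.2  0.1  0.   0.6 -0.2 -1.2  0.8  1.8  0.1 -1.3 -0.8]
['scene'] [559.23 115.6   17.36] [-0.2  0.3 -0.  -0.2  0.2 -0.1]
['top', 'scene'] [557.39 114.4   17.72] [-0.3 -0.1 -0.2 -0.4  0.2 -0.7 -1.4  0.5  1.4 -0.5 -1.8 -1.  -0.4 -0.5
 -0.4 -1.1 -0.4 -1. ]
{'nest': array([0.5639, 0.127 , 0.024 ]), 'socket': array([0.5172, 0.0365, 0.024 ])}
pushX axis yaw 17.72359549896054
```

```bash
cat > g.py <<'E'
import sys
from h import *
C=(.5578,.1145,17.6)
def car(x,y): 
    a=np.radians(C[2]);return C[0]+(x*np.cos(a)-y*np.sin(a))/1e3, C[1]+(x*np.sin(a)+y*np.cos(a))/1e3
def go(x,y,z,yaw):
    o=get_obs();r=np.radians(o['tool_rot'] if abs(o['tool_rot'][0])>4 else np.degrees(o['tool_rot']))
    T=R.from_euler('xyz',r);s=T.inv().apply(np.array([x,y,z])-o['tool_pos'])
    dy=-(yaw-np.degrees(r[2])+180)%360-180
    dy=-((yaw-np.degrees(r[2])+180)%360-180)
    print('t',round(o['time_s'],2),'pos',np.round(o['tool_pos'],4),'rot',np.round(np.degrees(r),1),'F',np.round(o['force'],1),'shift',np.round(s,4),'turn',round(dy,1))
def state_car():
    o=get_obs();a=np.radians(C[2]);d=o['tool_pos'][:2]-np.array(C[:2]);F=o['force']
    ro=lambda v:(v[0]*np.cos(a)+v[1]*np.sin(a),-v[0]*np.sin(a)+v[1]*np.cos(a))
    print('car tcp mm',np.round(np.array(ro(d))*1e3,1),'F',np.round(ro(F),1),'q',np.round(o['qpos'],0))
E
python3 -c "
from g import *
x,y=car(-92,-5);print(x,y);go(x,y,.1,197.6)"
```

```text
0.47161830801680105 0.08191601671199439
t 1.2 pos [0.1689 0.6277 0.2226] rot [180.    0.  164.9] F [ 0.2 -0.1  0.5] shift [-0.4341 -0.4484  0.1226] turn -32.7
```

Request:
{"name": "drive_tool", "arguments": {
  "moves": "-0.03 -0.03 0 -4 1;-0.06 -0.06 0 -8 1;-0.09 -0.09 0 -12 1;-0.12 -0.12 0 -17 1;-0.15 -0.15 0 -21 1;-0.18 -0.18 0 -25 1;-0.21 -0.21 0 -29 1;-0.24 -0.24 0 -32.7 1"
}}

```text
time_s: 2.0
tool_pos: [0.339, 0.332, 0.2229]
tool_rot: [180.0, 0.0, -162.2]
force: [0.5, -0.2, 0.0]
grip_width: 0.0868
```

```bash
python3 -c "
from g import *
x,y=car(-92,-5);go(x,y,.1,197.6);state_car()"
```

```text
t 2.0 pos [0.339  0.332  0.2229] rot [ 180.     0.  -162.2] F [ 0.5 -0.2  0. ] shift [-0.0497 -0.2787  0.1227] turn 0.2
car tcp mm [-142.8  273.5] F [ 0.4 -0.3] q [-54.  -3.   6. 107.   0.  76.  60.]
```

Request:
{"name": "drive_tool", "arguments": {
  "moves": "-0.007 -0.04 0 0.2 1;-0.015 -0.08 0 0.2 1;-0.022 -0.12 0.01 0.2 1;-0.03 -0.16 0.035 0.2 1;-0.037 -0.2 0.06 0.2 1;-0.044 -0.24 0.085 0.2 1;-0.0497 -0.2787 0.115 0.2 1;-0.0497 -0.2787 0.1227 0.2 1"
}}

```text
time_s: 2.8
tool_pos: [0.47, 0.0768, 0.0974]
tool_rot: [-179.8, -0.2, -163.0]
force: [0.1, 0.1, -0.6]
grip_width: 0.0871
```

```bash
python3 -c "
from g import *
x,y=car(-92,-5);go(x,y,.0285,197.6);state_car()
p,d=snap('top');q=pix('top',[[.55,.1,.05]])[0].astype(int);k=p[q[1]-60:q[1]+60,q[0]-80:q[0]+80,::-1]
cv2.imwrite('pics/a1.png',cv2.resize(k,(800,600),interpolation=2))
"
```

```text
t 2.8 pos [0.47   0.0768 0.0974] rot [-179.8   -0.2 -163. ] F [ 0.1  0.1 -0.6] shift [-0.0033  0.0047  0.0689] turn -0.6
car tcp mm [-95.1  -9.4] F [0.2 0.1] q [-38.   3.  26. 116.  -1.  61.  96.]
```

View pics/a1.png

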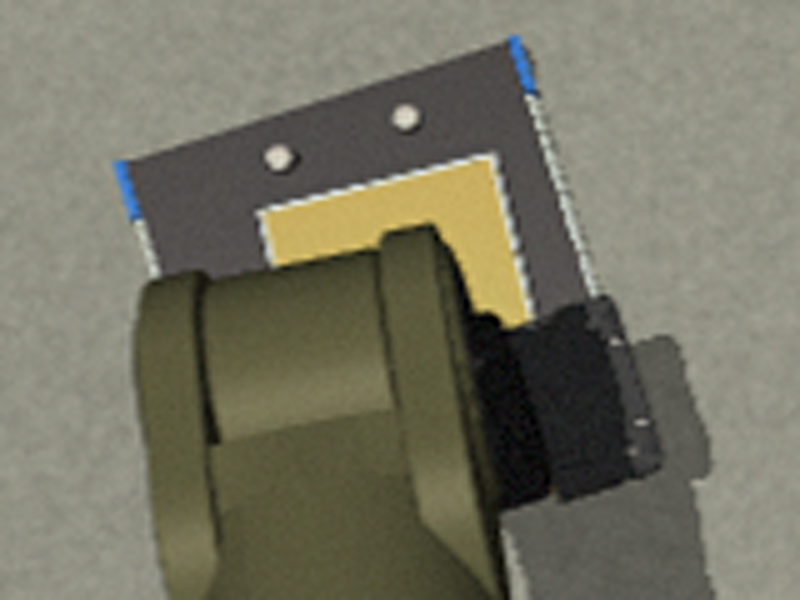

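Request:
{"name": "drive_tool", "arguments": {
  "moves": "-0.003 0.004 0.01 -0.3 1;-0.003 0.004 0.025 -0.3 1;-0.003 0.004 0.04 -0.3 1;-0.003 0.004 0.053 -0.3 1;-0.003 0.004 0.06 -0.3 1;-0.003 0.004 0.065 -0.3 1;-0.003 0.004 0.067 -0.3 1;-0.003 0.004 0.067 -0.3 1"
}}

```text
time_s: 3.65
tool_pos: [0.472, 0.0879, 0.033]
tool_rot: [180.0, 0.0, -162.3]
force: [0.4, 0.2, 0.1]
grip_width: 0.0869
```

```bash
python3 -c "
from g import *
x,y=car(-92,-5);go(x,y,.0285,197.6);state_car()
p,d=snap('scene');q=pix('scene',[[.55,.1,.05]])[0].astype(int);k=p[q[1]-75:q[1]+75,q[0]-100:q[0]+100,::-1]
cv2.imwrite('pics/a2.png',cv2.resize(k,(800,600),interpolation=2))
"
```

```text
t 3.65 pos [0.472  0.0879 0.033 ] rot [ 180.     0.  -162.3] F [0.4 0.2 0.1] shift [ 0.0022 -0.0056  0.0045] turn 0.1
car tcp mm [-89.8   0.6] F [0.4 0.1] q [-37.   9.  25. 119.  -5.  53.  98.]
```

View pics/a2.png

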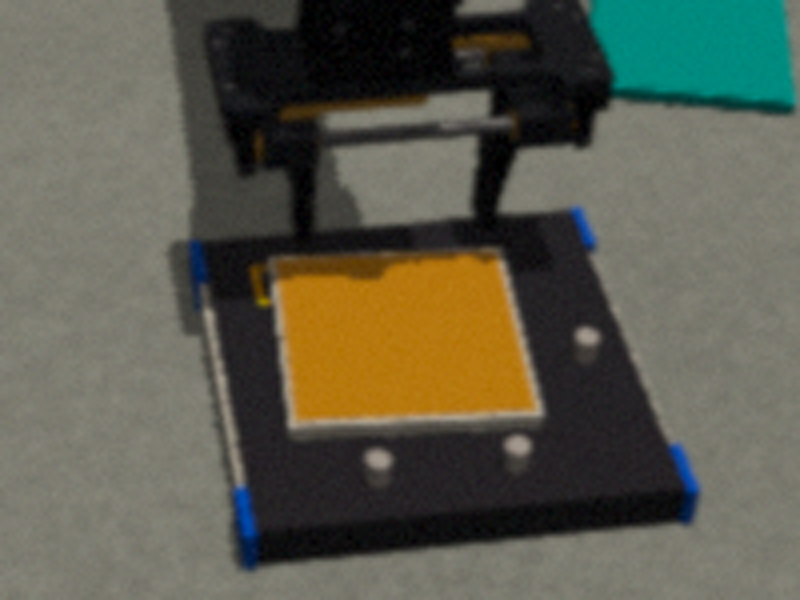

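Request:
{"name": "drive_tool", "arguments": {
  "moves": "0 -0.003 0.003 0.1 1;0 -0.006 0.005 0.1 1;-0.004 -0.006 0.005 0.1 1;-0.008 -0.006 0.005 0.1 1;-0.012 -0.006 0.005 0.1 1;-0.016 -0.006 0.005 0.1 1;-0.02 -0.006 0.005 0.1 1;-0.024 -0.006 0.005 0.1 1"
}}

```text
time_s: 4.5
tool_pos: [0.4964, 0.0896, 0.0277]
tool_rot: [180.0, -0.0, -162.3]
force: [-3.1, -1.3, 0.7]
grip_width: 0.087
```

```bash
python3 -c "
from g import *
x,y=car(-60,-5);go(x,y,.0285,197.6);state_car()"
```

```text
t 4.5 pos [0.4964 0.0896 0.0277] rot [ 180.    -0.  -162.3] F [-3.1 -1.3  0.7] shift [-0.006   0.0002 -0.0008] turn 0.1
car tcp mm [-66.   -5.2] F [-3.4 -0.3] q [-36.  12.  25. 116.  -7.  53. 100.]
```

Request:
{"name": "drive_tool", "arguments": {
  "moves": "-0.001 0 0 0 1;-0.002 0 0 0 1;-0.003 0 0 0 1;-0.004 0 0 0 1;-0.005 0 0 0 1;-0.006 0 0 0 1;-0.006 0 0 0 1;-0.006 0 0 0 1"
}}

```text
time_s: 5.3
tool_pos: [0.5008, 0.091, 0.0277]
tool_rot: [180.0, -0.2, -162.4]
force: [-6.1, -1.8, 3.6]
grip_width: 0.087
```

```bash
python3 -c "
from g import *
x,y=car(-60,-5);go(x,y,.0285,197.6);state_car()"
```

```text
t 5.3 pos [0.5008 0.091  0.0277] rot [ 180.    -0.2 -162.4] F [-6.1 -1.8  3.6] shift [-0.0014  0.0001 -0.0008] turn 0.0
car tcp mm [-61.4  -5.1] F [-6.3  0.2] q [-36.  13.  25. 116.  -7.  53. 100.]
```

Request:
{"name": "drive_tool", "arguments": {
  "moves": "-0.0005 0 0 0 1;-0.001 0 0 0 1;-0.0015 0 0 0 1;-0.002 0 0 0 1;-0.002 0 0 0 1;-0.002 0 0 0 1;-0.002 0 0 0 1;-0.002 0 0 0 1"
}}

```text
time_s: 6.1
tool_pos: [0.501, 0.0911, 0.0276]
tool_rot: [179.9, -0.4, -162.4]
force: [-10.6, -3.3, 8.5]
grip_width: 0.0874
```

```bash
python3 -c "
from g import *
x,y=car(-60,-5);go(x,y,.0285,197.6);state_car()
p,d=snap('scene');q=pix('scene',[[.55,.1,.05]])[0].astype(int);k=p[q[1]-75:q[1]+75,q[0]-100:q[0]+100,::-1]
cv2.imwrite('pics/a3.png',cv2.resize(k,(800,600),interpolation=2))
"
```

```text
t 6.1 pos [0.501  0.0911 0.0276] rot [ 179.9   -0.4 -162.4] F [-10.6  -3.3   8.5] shift [-0.0013  0.0001 -0.0009] turn 0.0
car tcp mm [-61.3  -5.1] F [-11.1   0.1] q [-36.  13.  25. 115.  -7.  53. 100.]
```

View pics/a3.png

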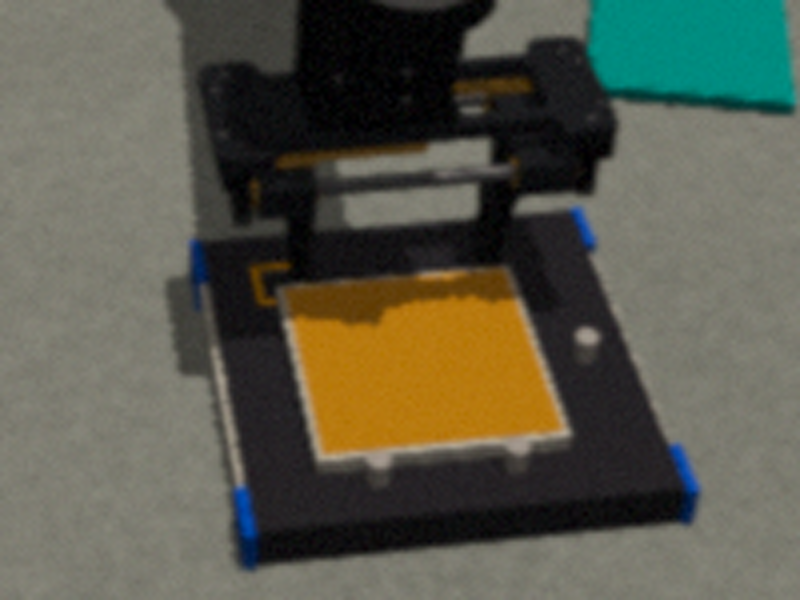

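Request:
{"name": "drive_tool", "arguments": {
  "moves": "0.003 0 0 0 1;0.006 0 0 0 1;0.012 0 0 0 1;0.015 0 -0.01 0 1;0.015 0 -0.03 0 1;0.015 -0.01 -0.05 4 1;0.015 -0.03 -0.06 12 1;0.015 -0.05 -0.06 20 1"
}}

```text
time_s: 6.95
tool_pos: [0.5071, 0.0397, 0.0908]
tool_rot: [179.9, 0.3, 177.4]
force: [-0.0, 0.4, -0.3]
grip_width: 0.0868
```

```bash
python3 -c "
from g import *
x,y=car(5,-96);go(x,y,.085,107.6);state_car()"
```

```text
t 6.95 pos [0.5071 0.0397 0.0908] rot [179.9   0.3 177.4] F [-0.   0.4 -0.3] shift [-0.085  -0.0114  0.0062] turn 69.8
car tcp mm [-70.9 -56. ] F [0.1 0.4] q [-35.   8.  30. 113.  -4.  60.  84.]
```

Request:
{"name": "drive_tool", "arguments": {
  "moves": "-0.012 -0.002 0 8 1;-0.024 -0.004 0 16 1;-0.036 -0.006 0 24 1;-0.048 -0.008 0 32 1;-0.06 -0.01 0 40 1;-0.072 -0.011 0 48 1;-0.085 -0.011 0 56 1;-0.085 -0.011 0.006 64 1"
}}

```text
time_s: 7.75
tool_pos: [0.5922, 0.0251, 0.0837]
tool_rot: [179.8, 0.1, 113.3]
force: [-0.4, -0.2, -0.1]
grip_width: 0.087
```

```bash
python3 -c "
from g import *
x,y=car(5,-96);go(x,y,.029,107.6);state_car()
"
```

```text
t 7.75 pos [0.5922 0.0251 0.0837] rot [1.798e+02 1.000e-01 1.133e+02] F [-0.4 -0.2 -0.1] shift [-0.0002 -0.001   0.0547] turn 5.7
car tcp mm [  5.8 -95.6] F [-0.5 -0. ] q [-37.  20.  38. 102. -14.  62.  29.]
```

Request:
{"name": "drive_tool", "arguments": {
  "moves": "0 0 0.01 4.5 1;0 0 0.025 4.5 1;0 -0.001 0.04 4.5 1;0 -0.001 0.05 4.5 1;0 -0.001 0.055 4.5 1;0 -0.001 0.055 4.5 1;0 -0.001 0.055 4.5 1;0 -0.001 0.055 4.5 1"
}}

```text
time_s: 8.55
tool_pos: [0.5891, 0.0247, 0.0275]
tool_rot: [179.9, 0.0, 109.1]
force: [-0.2, -0.5, -0.6]
grip_width: 0.0872
```

```bash
python3 -c "
from g import *
x,y=car(5,-60);go(x,y,.028,107.6);state_car()
"
```

```text
t 8.55 pos [0.5891 0.0247 0.0275] rot [179.9   0.  109.1] F [-0.2 -0.5 -0.6] shift [ 0.035   0.0032 -0.0005] turn 1.5
car tcp mm [  2.7 -95.1] F [-0.4 -0.4] q [-36.  24.  37. 105. -17.  57.  28.]
```

Push left: 33 mm to near contact.

Request:
{"name": "drive_tool", "arguments": {
  "moves": "0.004 0.001 0 1 1;0.008 0.002 0 1.5 1;0.012 0.003 0 1.5 1;0.016 0.003 0 1.5 1;0.02 0.003 0 1.5 1;0.024 0.003 0 1.5 1;0.028 0.003 0 1.5 1;0.03 0.003 0 1.5 1"
}}

```text
time_s: 9.35
tool_pos: [0.5815, 0.0541, 0.027]
tool_rot: [180.0, 0.0, 107.6]
force: [1.7, -2.0, 0.1]
grip_width: 0.0867
```

```bash
python3 -c "
from g import *
x,y=car(5,-60);go(x,y,.028,107.6);state_car()
"
```

```text
t 9.35 pos [0.5815 0.0541 0.027 ] rot [180.    0.  107.6] F [ 1.7 -2.   0.1] shift [ 0.0048  0.0006 -0.001 ] turn 0.0
car tcp mm [  4.4 -64.8] F [ 1.  -2.5] q [-39.  24.  37. 106. -17.  56.  23.]
```

Request:
{"name": "drive_tool", "arguments": {
  "moves": "0.001 0 0 0 1;0.002 0 0 0 1;0.003 0 0 0 1;0.004 0 0 0 1;0.005 0 0 0 1;0.0055 0 0 0 1;0.0055 0 0 0 1;0.0055 0 0 0 1"
}}

```text
time_s: 10.15
tool_pos: [0.5802, 0.0581, 0.027]
tool_rot: [180.0, 0.1, 107.6]
force: [1.3, -5.6, 0.5]
grip_width: 0.0871
```

```bash
python3 -c "
from g import *
x,y=car(5,-60);go(x,y,.028,107.6);state_car()
"
```

```text
t 10.15 pos [0.5802 0.0581 0.027 ] rot [1.800e+02 1.000e-01 1.076e+02] F [ 1.3 -5.6  0.5] shift [ 0.0005  0.0006 -0.001 ] turn 0.0
car tcp mm [  4.4 -60.5] F [-0.5 -5.8] q [-39.  24.  37. 106. -17.  56.  23.]
```

Request:
{"name": "drive_tool", "arguments": {
  "moves": "0.001 0 0 0 1;0.002 0 0 0 1;0.003 0 0 0 1;0.003 0 0 0 1;0.003 0 0 0 1;0.003 0 0 0 1;0.003 0 0 0 1;0.003 0 0 0 1"
}}

```text
time_s: 10.95
tool_pos: [0.58, 0.0583, 0.027]
tool_rot: [180.0, 0.3, 107.5]
force: [4.1, -8.4, -1.8]
grip_width: 0.0873
```

```bash
python3 -c "
from g import *
x,y=car(5,-60);go(x,y,.028,107.6);state_car()
p,d=snap('scene');q=pix('scene',[[.55,.1,.05]])[0].astype(int);k=p[q[1]-75:q[1]+75,q[0]-100:q[0]+100,::-1]
cv2.imwrite('pics/a4.png',cv2.resize(k,(800,600),interpolation=2))
"
```

```text
t 10.95 pos [0.58   0.0583 0.027 ] rot [180.    0.3 107.5] F [ 4.1 -8.4 -1.8] shift [ 0.0003  0.0008 -0.001 ] turn -0.1
car tcp mm [  4.2 -60.3] F [ 1.4 -9.2] q [-40.  24.  37. 106. -17.  56.  22.]
```

View pics/a4.png

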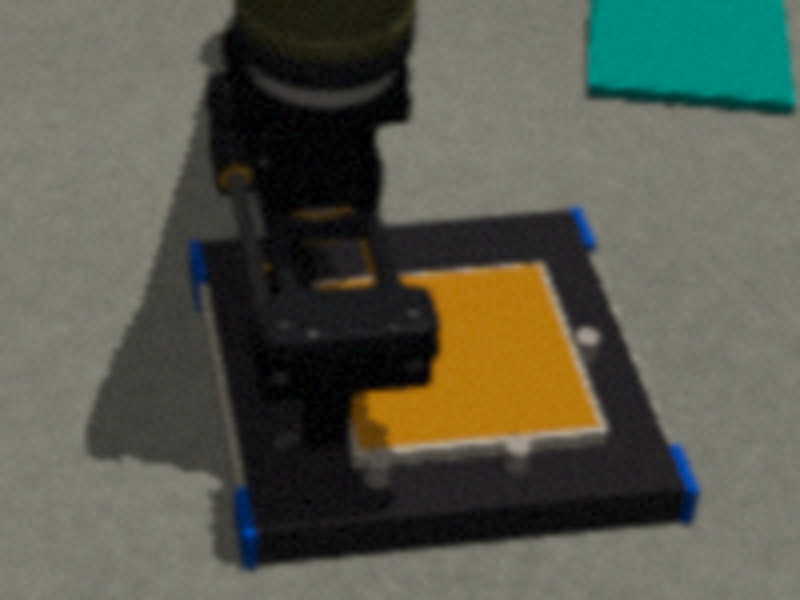

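Request:
{"name": "drive_tool", "arguments": {
  "moves": "-0.004 0 0 0 1;-0.012 0 0 0 1;-0.015 0 0 0 1;-0.02 0 -0.03 0 1;-0.04 0 -0.075 0 1;-0.08 0 -0.11 0 1;-0.13 0 -0.12 -2 1;-0.18 0 -0.12 -4 1"
}}

```text
time_s: 11.8
tool_pos: [0.6346, -0.1055, 0.1498]
tool_rot: [179.7, -0.0, 111.9]
force: [1.0, 0.2, -0.0]
grip_width: 0.0872
```

```bash
python3 -c "
from g import *
go(.5515,-.386,.12,115);state_car()
"
```

```text
t 11.8 pos [ 0.6346 -0.1055  0.1498] rot [179.7  -0.  111.9] F [ 1.   0.2 -0. ] shift [-0.2291 -0.182   0.0287] turn -3.1
car tcp mm [   6.7 -233. ] F [ 1.  -0.1] q [-25.  24.  42.  91. -17.  71.  41.]
```

Request:
{"name": "drive_tool", "arguments": {
  "moves": "-0.035 -0.03 0 -1 1;-0.07 -0.06 0 -2 1;-0.105 -0.09 0 -3 1;-0.14 -0.12 0 -3 1;-0.175 -0.15 0 -3 1;-0.21 -0.175 0 -3 1;-0.222 -0.182 0.01 -3 1;-0.222 -0.182 0.02 -3 1"
}}

```text
time_s: 12.6
tool_pos: [0.5437, -0.3821, 0.1264]
tool_rot: [-180.0, 0.0, 114.4]
force: [0.5, -0.4, -0.4]
grip_width: 0.0869
```

```bash
python3 -c "
from g import *
go(.5515,-.386,.04,115)
p,d=snap('top');np.save('pl.npy',p)
q=pix('top',[[.55,.1,.03]])[0].astype(int);k=p[q[1]-45:q[1]+45,q[0]-60:q[0]+60,::-1]
k=cv2.resize(k,(800,600),interpolation=2)
cv2.imwrite('pics/a5.png',k);print(q-[60,45])
H,S,V=[a.astype(int) for a in cv2.split(cv2.cvtColor(p,cv2.COLOR_RGB2HSV))]
for c in('top','scene'):
    p,d=snap(c);H,S,V=[a.astype(int) for a in cv2.split(cv2.cvtColor(p,cv2.COLOR_RGB2HSV))]
    q=pix(c,[[.55,.1,.03]])[0].astype(int);n=np.zeros(H.shape,bool);n[q[1]-60:q[1]+60,q[0]-80:q[0]+80]=1
    g=cv2.morphologyEx((n&(H>15)&(H<32)&(S>110)&(V>110)).astype(np.uint8),2,np.ones((5,5)))
    cs=max(cv2.findContours(g,0,2)[0],key=cv2.contourArea)[:,0]
    r=cv2.minAreaRect(world(c,cs,z=.034)[:,:2].astype(np.float32)*1000);print(c,r)
    print('nest expected',np.array(car(10,10)))
"
```

```text
t 12.6 pos [ 0.5437 -0.3821  0.1264] rot [-180.     0.   114.4] F [ 0.5 -0.4 -0.4] shift [-0.0067  0.0055  0.0864] turn -0.6
[216 184]
top ((564.8921508789062, 128.1558837890625), (112.39300537109375, 110.4620361328125), 17.706953048706055)
nest expected [0.56430821 0.12705561]
scene ((562.3504638671875, 126.77456665039062), (115.38166046142578, 114.4200210571289), 17.71906280517578)
nest expected [0.56430821 0.12705561]
```

View pics/a5.png

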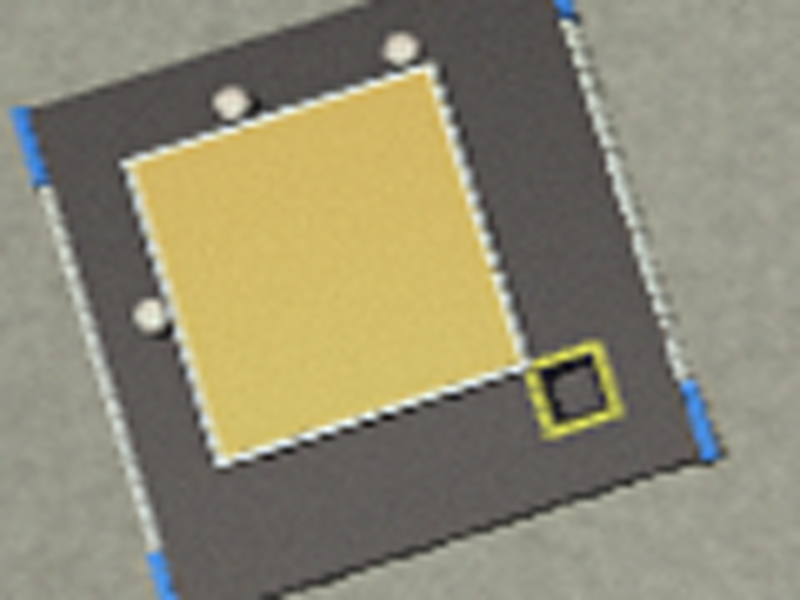

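Request:
{"name": "drive_tool", "arguments": {
  "moves": "-0.003 0.003 0 0 1;-0.005 0.005 0 -0.3 1;-0.0065 0.0055 0.01 -0.5 1;-0.0065 0.0055 0.02 -0.5 1;-0.0065 0.0055 0.03 -0.5 1;-0.0065 0.0055 0.04 -0.5 1;-0.0065 0.0055 0.04 -0.5 1;-0.0065 0.0055 0.04 -0.5 1"
}}

```text
time_s: 13.55
tool_pos: [0.5525, -0.383, 0.0863]
tool_rot: [-180.0, -0.0, 115.1]
force: [0.2, -0.2, 0.4]
grip_width: 0.0869
```

```bash
python3 -c "
from g import *
go(.5515,-.386,.038,115)
print(world('top',[[302.25,242.65]],z=.024),car(-62,-62))
p,d=snap('scene');q=pix('scene',[[.55,-.38,.06]])[0].astype(int);k=p[q[1]-60:q[1]+60,q[0]-80:q[0]+80,::-1]
cv2.imwrite('pics/a6.png',cv2.resize(k,(800,600),interpolation=2))
"
```

```text
t 13.55 pos [ 0.5525 -0.383   0.0863] rot [-180.    -0.   115.1] F [ 0.2 -0.2  0.4] shift [-0.0023 -0.0022  0.0483] turn 0.1
[[0.51648781 0.03625772 0.024     ]] (np.float64(0.5174491118233648), np.float64(0.03665524537030973))
```

View pics/a6.png

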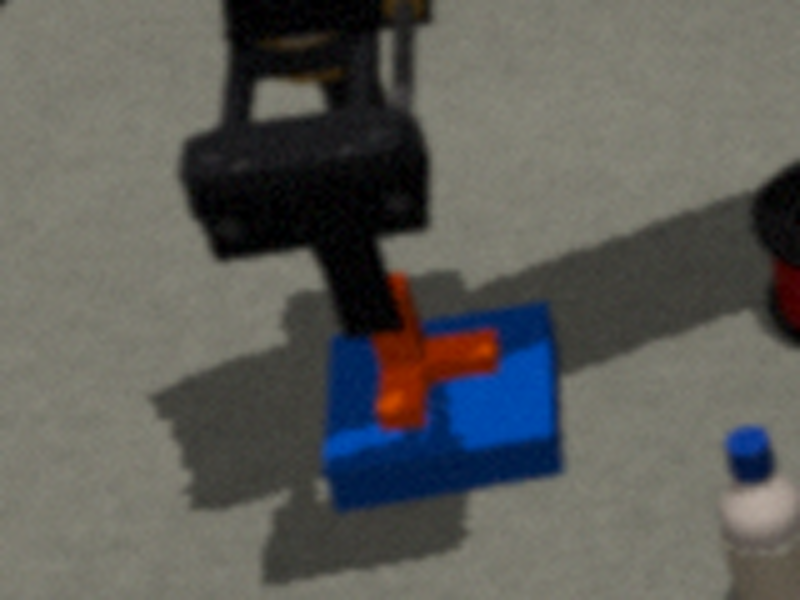

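Request:
{"name": "drive_tool", "arguments": {
  "moves": "-0.002 -0.002 0.01 0 1;-0.002 -0.002 0.025 0 1;-0.002 -0.002 0.04 0 1;-0.002 -0.002 0.048 0 1;-0.002 -0.002 0.048 0 1;-0.002 -0.002 0.048 0 0.2;-0.002 -0.002 0.048 0 -0.3;-0.002 -0.002 0.048 0 -1",
  "grip_force": 25
}}

```text
time_s: 14.4
tool_pos: [0.5523, -0.386, 0.0395]
tool_rot: [180.0, 0.1, 115.1]
force: [-0.1, 0.4, 0.5]
grip_width: 0.0708
```

Request:
{"name": "drive_tool", "arguments": {
  "moves": "0 0 0 0 -1;0 0 0 0 -1;0 0 0 0 -1;0 0 0 0 -1;0 0 0 0 -1;0 0 0 0 -1;0 0 0 0 -1;0 0 0 0 -1",
  "grip_force": 25
}}

```text
time_s: 15.2
tool_pos: [0.5518, -0.3857, 0.0388]
tool_rot: [-180.0, 0.0, 115.1]
force: [0.2, 0.2, -0.7]
grip_width: 0.0168
```

```bash
python3 -c "
from g import *
go(.5515,-.386,.038,115)
"
```

```text
t 15.2 pos [ 0.5518 -0.3857  0.0388] rot [-180.     0.   115.1] F [ 0.2  0.2 -0.7] shift [-0.0001 -0.0004  0.0008] turn 0.1
```

Request:
{"name": "drive_tool", "arguments": {
  "moves": "0 0 -0.01 0 -1;0 0 -0.025 0 -1;0 0 -0.05 0 -1;0 0 -0.08 0 -1;0 0 -0.11 0 -1;0 0 -0.13 0 -1;0.01 0 -0.13 1 -1;0.03 0 -0.13 2 -1"
}}

```text
time_s: 16.0
tool_pos: [0.5388, -0.3595, 0.1699]
tool_rot: [180.0, 0.1, 113.0]
force: [-0.8, -0.1, -0.3]
grip_width: 0.0166
```

```bash
python3 -c "
from g import *
x,y=car(-62,-62);go(x,y,.12,107.7)
p,d=snap('scene');W=world('scene',np.c_[np.meshgrid(np.arange(640),np.arange(480))[0].ravel(),np.meshgrid(np.arange(640),np.arange(480))[1].ravel()],d).reshape(480,640,3)
q=pix('scene',[[.55,-.37,.15]])[0].astype(int);print(q)
k=p[max(q[1]-90,0):max(q[1]-90,0)+180,max(q[0]-120,0):max(q[0]-120,0)+240,::-1]
cv2.imwrite('pics/a7.png',cv2.resize(k,(800,600),interpolation=2))
"
```

```text
t 16.0 pos [ 0.5388 -0.3595  0.1699] rot [1.80e+02 1.00e-01 1.13e+02] F [-0.8 -0.1 -0.3] shift [0.3732 0.1349 0.0492] turn 5.3
[126 185]
```

View pics/a7.png

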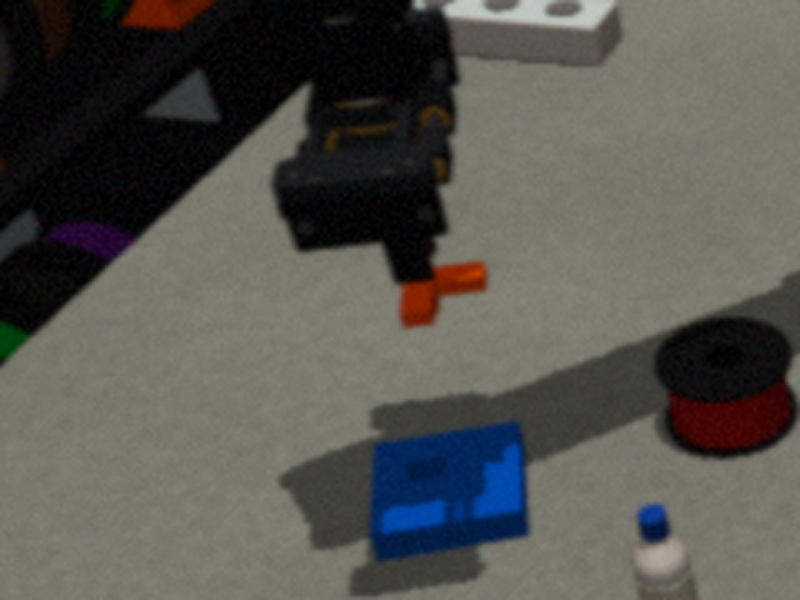

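Request:
{"name": "drive_tool", "arguments": {
  "moves": "0.04 0.015 0 1 -1;0.08 0.03 0 2 -1;0.12 0.045 0 3 -1;0.16 0.06 0 4 -1;0.2 0.075 0 4.5 -1;0.24 0.09 0 4.5 -1;0.28 0.102 0 4.5 -1;0.31 0.112 0 4.5 -1"
}}

```text
time_s: 16.85
tool_pos: [0.5191, -0.026, 0.1684]
tool_rot: [-180.0, -0.1, 108.8]
force: [0.1, 0.6, 0.1]
grip_width: 0.0169
```

```bash
python3 -c "
from g import *
x,y=car(-62.3,-61.8);go(x,y,.09,107.7)
"
```

```text
t 16.85 pos [ 0.5191 -0.026   0.1684] rot [-1.800e+02 -1.000e-01  1.088e+02] F [0.1 0.6 0.1] shift [0.0599 0.0184 0.0785] turn 1.1
```

Request:
{"name": "drive_tool", "arguments": {
  "moves": "0.02 0.006 0 0.6 -1;0.04 0.012 0.01 0.6 -1;0.05 0.018 0.03 0.6 -1;0.053 0.018 0.05 0.6 -1;0.053 0.018 0.07 0.6 -1;0.053 0.018 0.078 0.6 -1;0.053 0.018 0.078 0.6 -1;0.053 0.018 0.078 0.6 -1"
}}

```text
time_s: 17.65
tool_pos: [0.5207, 0.0264, 0.0914]
tool_rot: [180.0, 0.0, 108.0]
force: [0.2, -0.7, -0.7]
grip_width: 0.0167
```

```bash
python3 -c "
from g import *
x,y=car(-62.3,-61.8);go(x,y,.06,107.7);state_car()
"
```

```text
t 17.65 pos [0.5207 0.0264 0.0914] rot [180.   0. 108.] F [ 0.2 -0.7 -0.7] shift [ 0.0109 -0.0002  0.0314] turn 0.3
car tcp mm [-62.  -72.7] F [-0.  -0.8] q [-40.  10.  37. 111.  -7.  61.  18.]
```

Request:
{"name": "drive_tool", "arguments": {
  "moves": "0.004 0 0 0.3 -1;0.008 0 0.005 0.3 -1;0.011 0 0.012 0.3 -1;0.011 0 0.02 0.3 -1;0.011 0 0.027 0.3 -1;0.011 0 0.032 0.3 -1;0.011 0 0.032 0.3 -1;0.011 0 0.032 0.3 -1"
}}

```text
time_s: 18.45
tool_pos: [0.517, 0.0368, 0.0587]
tool_rot: [-180.0, 0.0, 107.7]
force: [0.1, -0.2, 0.6]
grip_width: 0.0169
```

```bash
python3 -c "
from g import *
x,y=car(-62.3,-61.8);go(x,y,.0408,107.7);state_car()
p,d=snap('scene');q=pix('scene',[[.52,.04,.04]])[0].astype(int);k=p[q[1]-45:q[1]+45,q[0]-60:q[0]+60,::-1]
cv2.imwrite('pics/a8.png',cv2.resize(k,(800,600),interpolation=2))
"
```

```text
t 18.45 pos [0.517  0.0368 0.0587] rot [-180.     0.   107.7] F [ 0.1 -0.2  0.6] shift [-0.      0.0001  0.0179] turn 0.0
car tcp mm [-62.4 -61.7] F [-0.  -0.3] q [-40.  12.  37. 113.  -9.  57.  18.]
```

View pics/a8.png

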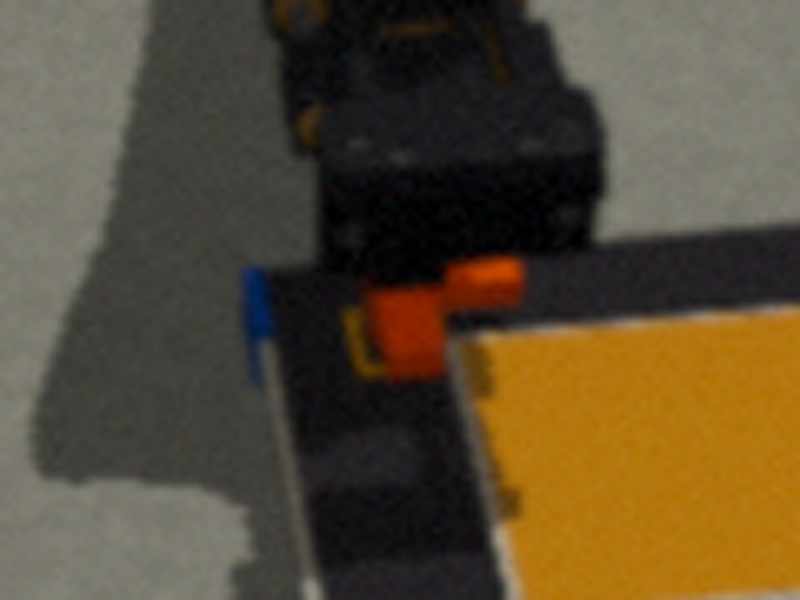

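Request:
{"name": "drive_tool", "arguments": {
  "moves": "0 0 0.0015 0 -1;0 0 0.003 0 -1;0 0 0.0045 0 -1;0 0 0.006 0 -1;0 0 0.0075 0 -1;0 0 0.009 0 -1;0 0 0.009 0 -1;0 0 0.009 0 -1"
}}

```text
time_s: 19.3
tool_pos: [0.517, 0.0375, 0.0497]
tool_rot: [180.0, -0.0, 107.8]
force: [0.3, 0.8, -0.6]
grip_width: 0.0165
```

```bash
python3 -c "
from g import *
x,y=car(-62.3,-61.8);go(x,y,.0408,107.7);state_car()"
```

```text
t 19.3 pos [0.517  0.0375 0.0497] rot [180.   -0.  107.8] F [ 0.3  0.8 -0.6] shift [-0.0007 -0.0001  0.0089] turn 0.1
car tcp mm [-62.2 -61.1] F [0.6 0.7] q [-40.  13.  36. 114.  -9.  56.  19.]
```

Request:
{"name": "drive_tool", "arguments": {
  "moves": "0 0 0.0015 0 -1;0 0 0.003 0 -1;0 0 0.0045 0 -1;0 0 0.006 0 -1;0 0 0.0075 0 -1;0 0 0.009 0 -1;0 0 0.01 0 -1;0 0 0.01 0 -1"
}}

```text
time_s: 20.1
tool_pos: [0.5169, 0.0374, 0.0406]
tool_rot: [-180.0, -0.1, 107.7]
force: [-3.3, 2.9, 9.0]
grip_width: 0.0167
```

```bash
python3 -c "
from g import *
x,y=car(-62.3,-61.8);go(x,y,.0408,107.7);state_car()"
```

```text
t 20.1 pos [0.5169 0.0374 0.0406] rot [-1.800e+02 -1.000e-01  1.077e+02] F [-3.3  2.9  9. ] shift [-0.0007 -0.     -0.0002] turn 0.0
car tcp mm [-62.3 -61.1] F [-2.2  3.8] q [-40.  14.  36. 114. -10.  55.  19.]
```

Request:
{"name": "drive_tool", "arguments": {
  "moves": "0 0 0.001 0 -1;0 0 0.0015 0 -1;0 0 0.0015 0 -1;0 0 0.0015 0 -1;0 0 0.0005 0 -1;0 0 0 0 -1;0 0 0 0 -0.6;0 0 0 0 -0.2"
}}

```text
time_s: 20.9
tool_pos: [0.5172, 0.036, 0.0397]
tool_rot: [180.0, 0.1, 107.7]
force: [1.0, 0.2, -0.9]
grip_width: 0.0206
```

Request:
{"name": "drive_tool", "arguments": {
  "moves": "0 0 0 0 -0.2;0 0 0 0 -0.2;0 0 0 0 -0.2;0 0 -0.005 0 -0.2;0 0 -0.02 0 -0.2;0 0 -0.04 0 -0.2;0 0 -0.07 0 -0.2;0 0 -0.1 0 -0.2"
}}

```text
time_s: 21.7
tool_pos: [0.517, 0.0367, 0.1419]
tool_rot: [180.0, 0.0, 107.7]
force: [-0.8, 0.5, -0.6]
grip_width: 0.0347
```

Request:
{"name": "drive_tool", "arguments": {
  "moves": "-0.03 0 -0.02 0 -0.2;-0.07 0 -0.03 0 -0.2;-0.11 0 -0.03 0 -0.2;-0.15 0 -0.03 0 -0.2;-0.19 0 -0.03 0 -0.2;-0.22 0 -0.03 0 -0.2;-0.24 0 -0.03 0 -0.2;-0.24 0 -0.03 0 -0.2"
}}

```text
time_s: 22.5
tool_pos: [0.59, -0.1958, 0.1712]
tool_rot: [180.0, 0.2, 107.4]
force: [0.0, -0.4, 0.5]
grip_width: 0.0346
```

```bash
python3 -c "
from g import *
ims=[]
for c in('top','scene'):
    p,d=snap(c);H,S,V=[a.astype(int) for a in cv2.split(cv2.cvtColor(p,cv2.COLOR_RGB2HSV))]
    q=pix(c,[[.55,.1,.03]])[0].astype(int);n=np.zeros(H.shape,bool);n[q[1]-60:q[1]+60,q[0]-80:q[0]+80]=1
    g=cv2.morphologyEx((n&(H>15)&(H<32)&(S>110)&(V>110)).astype(np.uint8),2,np.ones((5,5)))
    cs=max(cv2.findContours(g,0,2)[0],key=cv2.contourArea)[:,0]
    print(c,cv2.minAreaRect(world(c,cs,z=.034)[:,:2].astype(np.float32)*1000))
    v,u=np.nonzero(n&(H<14)&(S>150)&(V>70));W=world(c,np.c_[u,v],d);z=W[:,2]
    print('orange z: arms',np.round(np.percentile(z[z<.045],[10,50,90]),4),'top',np.round(np.percentile(z,[97,99]),4))
    t=W[z>.062];print('post',t[:,:2].mean(0),len(t))
    W=world(c,cs,d);print('plate z',np.median(W[:,2]))
    k=p[q[1]-50:q[1]+50,q[0]-67:q[0]+67,::-1] if c=='top' else p[q[1]-70:q[1]+30,q[0]-77:q[0]+57,::-1]
    ims.append(cv2.resize(k,(400,300),interpolation=2))
q=pix('top',[[.517,.037,.04]])[0].astype(int)
cv2.imwrite('pics/a9.png',np.hstack(ims));print(car(-61.5,-61.5))
"
```

```text
top ((564.8921508789062, 128.1558837890625), (112.39300537109375, 110.4620361328125), 17.706953048706055)
orange z: arms [0.0246 0.0267 0.0393] top [0.0636 0.0639]
post [0.51111114 0.03399374] 2
plate z 0.03353129167837454
scene ((562.3746948242188, 126.69278717041016), (115.35236358642578, 114.32198333740234), 17.49799156188965)
orange z: arms [0.0262 0.0345 0.0372] top [0.0714 0.0726]
post [0.52094153 0.03702166] 75
plate z 0.035304771686690994
(np.float64(0.517774522211886), np.float64(0.03728302564958143))
```

View pics/a9.png

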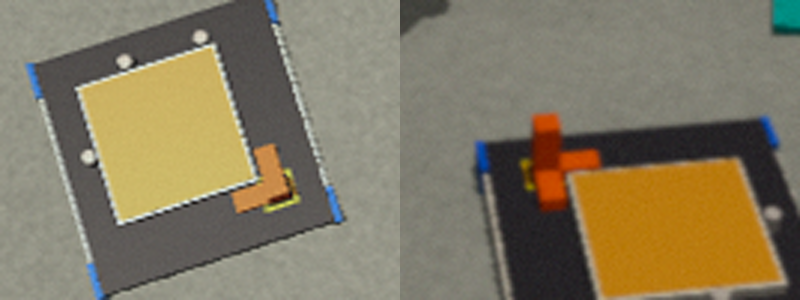

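```bash
python3 -c "
from g import *
for c in('top','scene'):
    D=np.median([read_camera(c)[1] for _ in range(3)],0);q=pix(c,[[.525,.042,.04]])[0].round().astype(int)
    u,v=np.meshgrid(np.arange(q[0]-11,q[0]+12),np.arange(q[1]-14,q[1]+14))
    W=world(c,np.c_[u.ravel(),v.ravel()],D)
    print(c,q);print('\n'.join(' '.join('%3d'%a for a in r) for r in (W[:,2]*1e3).round().reshape(u.shape)))
p,d=snap('top')
hsv=cv2.cvtColor(p,cv2.COLOR_RGB2HSV);q=pix('top',[[.525,.042,.04]])[0].round().astype(int)
print('\n'.join(' '.join('%3d/%3d'%(a[0],a[2]) for a in r) for r in hsv[q[1]-8:q[1]+10,q[0]-9:q[0]+9]))
"
```

```text
top [300 239]
 36  33  22  24  25  24  25  22  22  24  24  25  22  23  24  23  23  22  25  25  26  25  23
 34  36  23  25  21  23  27  22  26  26  22  26  24  27  25  25  23  22  23  22  23  22  23
 36  34  33  25  23  22  24  28  24  34  36  23  24  23  24  23  26  24  25  24  25  21  23
 32  35  34  22  23  24  33  34  35  32  35  36  23  23  24  23  22  21  23  22  24  23  24
 34  34  32  22  25  34  33  33  36  32  31  35  25  23  24  25  25  21  22  23  23  23  25
 34  34  32  33  26  34  35  35  34  31  33  33  23  23  24  24  21  26  22  24  24  22  22
 36  35  34  35  25  33  32  34  33  34  34  32  34  24  22  23  22  24  22  23  23  24  23
 33  34  32  35  23  22  33  35  33  34  34  33  32  22  25  24  25  24  24  23  24  23  23
 35  33  36  30  30  23  33  33  35  34  34  35  32  24  23  23  21  23  24  23  25  23  25
 32  32  33  34  32  23  34  38  35  31  36  32  33  32  23  25  23  24  25  23  22  23  24
 33  33  32  32  33  24  24  35  34  34  31  33  31  35  23  22  23  24  22  24  23  22  22
 33  33  35  33  33  24  25  34  35  34  31  32  34  71  27  23  22  24  2
[... 5973 characters left out ...]
/200  16/202  16/201  16/202  15/202  15/204  16/203  14/166  13/140   9/108   7/ 79   7/ 79   7/ 77   3/ 47  31/156  31/175
 15/201  15/201  15/202  16/202  16/203  15/203  15/201  15/186  12/123   5/ 76   6/ 79   6/ 78   8/ 61  16/ 57  25/ 69  33/ 97  31/163  31/191
 15/201  16/202  15/203  15/206  15/203  15/201  15/203  14/171  11/111  11/ 67  17/ 56  24/ 62  32/ 95  30/139  32/205  32/226  31/179  29/149
 16/206  15/203  16/202  15/205  14/168  13/122  22/135  29/132  34/100  32/116  31/152  31/200  31/227  30/183  30/152  28/114 138/ 84 150/ 83
 16/209  14/169  12/110  10/ 81   7/ 85 108/ 90  32/134  31/178  31/210  30/224  31/183  30/147  29/114 150/ 85 140/ 87 150/ 86  12/ 89  17/ 91
```

```bash
python3 -c "
from cell import *
print(sign_off())"
```

```text
the job is handed in; nothing more can be done
None
```

The job is done and handed in, at roughly 23 s of the 64 s allowed.

- **What I did:** I pushed the plate with the open fingers onto the two far pins, then onto the left pin, ending with about 11 N and 9 N of contact force. I took the lock out of the rack, plugged it into the socket, let go and moved clear.
- **Plate:** It lies at 17.5–17.7°, against 17.6° for the carrier. It was seen against all three pins before the lock went in. Its centre did not move when the lock was plugged in.
- **Lock:** Depth readings put the arms level with the plate top, at about 34 mm, and the post top at about 70 mm. That means the foot is fully home. A gap shows between the arms and both plate edges.
- **Bystanders:** The spool and bottle looked undisturbed in a late picture. I did not check the scraper and bracket again, but the arm only passed high above that side.
- **What disagreed:**
  - The two cameras differ by 1.5–2.5 mm in absolute position, which fits the stated calibration error.
  - My first colour-masked height reading of the lock from the top camera came out too low, because the mask missed most of the lit orange. The direct depth maps from both cameras settled it.

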